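# Strip the bonding jig and put every part in its holder

### The arm

A 6-joint arm with a two-finger parallel gripper is mounted at the origin on a cart in front of the work surface, level with it; the furniture and walls round the work are solid. World frame = base frame: x ahead of the robot, y to its left, z up, the work surface at z = 0. Lengths are in m, angles in rad, forces in N, time in s.
With the tool pointing down it reaches from about 0.375 to 0.975 m from the base axis. Payload 3.8 kg.
Tool frame: the origin (TCP) lies on the centre line of the jaws, within the pads' length; the fingertips stand 14 mm ahead of it and the grasp point (between the pads) lies 5 mm behind it; z points along the fingers, y is the line along which they close (so a half turn about z gives the same grasp; the last joint's range is limited). The gripper opens to 85 mm and grips with 20 to 120 N. Pads are 22 mm wide; open, the fingers measure 114 mm over their backs; the gripper's body (76 mm by 85 mm) begins 54 mm behind the grasp point. The pads swing forward as they close: fully open they stand 13 mm farther back than shut.
Start: joints at [1.273, 0.264, 1.604, -0, 1.274, -0.037], TCP at [0.174, 0.652, 0.245] pointing down, gripper open.
Joint ranges: [-2.63, 2.63], [-0.94, 2.18], [0.31, 2.57], [-1.31, 4.45], [0, 2.66], [-2.55, 2.55]. Speed limits (rad/s): [2.57, 2.57, 3.14, 3.14, 3.14, 3.14].

### API

Orientations are given as a rotation vector (axis times angle).
In Python, from workcell import bot, eyes, spot_in gives the robot as it stands.
- The arm moves only by the tool carry_out, never from a script. Its argument "series" is text: rows parted by semicolons, each of 4 numbers parted by spaces: the shift along the world's x, y, z in m, then the turn about the world's z in degrees. In form: tx ty tz roll; .... A call has 1 to 20 rows; each row shifts and turns the commanded pose from where the row before left it; what a row does not reach is not made up. A row lasts 1/8 s, in which the tool goes at most 62.5 mm and 10.7 degrees, less where a joint would pass 70% of its speed; a pose out of reach is approached as far as the arm can. A call is refused whole if a number of a shift passes 0.0625 or a number of a turn 10.7, either way. A call with a gripper value outside its range is refused whole. "jaw" is the gripper command: -1 is shut, 1 is fully open, values between are in proportion, set as the call begins (left out, the last holds). The fingers move at their own pace and stop on an object; "grip_force" is the grip in N (left out, the last holds). Time passes only in rows, so rows that do not move let the fingers close. It gives the time, the measured TCP pose, the force, the opening and the grip force at its end, in the units of the state.
- bot.read_state(): the state, without advancing time (a new reading comes with each control period).
- eyes.read_camera(name): name is "side" or "top"; returns (picture, depth): 400x640x3 uint8, blue, green, red; 400x640 float32, m along the optical axis (not along the pixel's ray), 0 where there is no reading.
- eyes.get_calibration(name): a dict with "K" (3x3 intrinsics, pixels), "position" and "rotation" of the camera in the world. Camera axes: x right, y down, z forward; pixel columns grow to the right and rows downward; lengths in m; the calibration is good to about 2 mm. A picture is of the moment at which its call begins. get_calibration takes no time and is no camera call.
- bot.finish_job(): hands the job in; it is judged then, once.
Trained networks look in the newest picture that a camera, given by its name, has taken for a name from the list of things; names that differ only in an ending like _2 or _b are one class to them, and where a whole thing is asked for, a point or a joint stands for the part that bears it (a point fixed in the world has none). Each returns a list of dicts, best first, with "score" (0 to 1); they miss things now and then, are a little off and sometimes report something else, mostly with a low value. They report only what shows in the picture. A call takes as long as a camera call. They do not tell look-alikes from the thing itself.
- spot_in(camera, target): "rect" ([centre column, centre row, width, height] in pixels, round what is visible of it).
The state is a dict: "time": time; "q": joint angles; "joint_vel": joint speeds; "joint_torque": joint torques, N m; "tool_pos": TCP position; "tcp_rot": TCP orientation; "wrist_force": force on the tool from outside, world axes, zero at the start; "torque": the same for the moment, N m; "width": opening from 0.0 (shut) to 1.0 (fully open); "grip_force": force on a finger pad.
Only numpy, scipy, OpenCV 4.12 (cv2) and the standard library are available. Lean on these libraries where they do the work, as an engineer would, in place of code of your own. Each camera call takes 0.05 s, during which the arm holds its last target. There are 200 camera calls.

### The job

Strip the bonding jig from the top down: stand the solder reel upright in the round holder and lay the navy case flat in the large tray. The steel spacer left in the jig is caught under the two corner lips: hold the wooden tapping block and knock the spacer sideways with it, at least 20 mm and fully out from under the lips, and do not touch the spacer with the fingers until it is clear. Then stand the block upright in the small tray and lay the spacer flat along the two-saddle cradle. Everything ends centred in its holder, set down and not dropped.

Things in the scene. Friction and masses are not known exactly. Their poses are not given: they have to be found in the camera images.
- jig: Fixed aluminium plate, 130 (x) x 165 (y) x 8 mm; origin mid underside. The spacer lies on 2 runners along x (y +-40, tops 14 mm above the origin). Dark brackets (x -32 to -8, |y| 58 to 78, tops 37 mm) enclose its rear corners: outer and back walls, lips above. Open between them and to +x: pushed at the middle of its rear edge (x = -22) along the jig's +x it clears the lips after 14 mm.
- spacer: Loose steel bar, 44 (x) x 140 (y) x 16 (z) mm, about 0.5 kg, lying across the jig's runners at the bottom of the stack, its axes along those of the jig, its top 30 mm above the jig's underside. Origin: centre of its underside. Only its weight and the brackets hold it.
- case: Loose navy blue case, 61 (x) x 115 (y) x 50 (z) mm, about 0.3 kg, closed and solid, lying flat crosswise on the spacer. Origin: centre of its underside.
- reel: Loose solder reel with red end flanges, 54 mm diameter, 62 mm tall, about 0.5 kg, standing on the case at the top of the stack; grasp it round the flanges. Origin: centre of its underside, z along its axis.
- block: Loose wooden tapping block with a black rubber foot, 34 (x) x 50 (y) x 70 (z) mm, about 0.12 kg, standing upright on the bench. Origin: centre of its underside.
- reel_holder: Fixed grey round cup for the reel: 78 mm outside, 70 mm inside diameter, rim 14 mm high, floor 3 mm above its underside. Origin: centre of its underside.
- case_tray: Fixed grey tray for the case, the larger rectangular one: 85 (x) x 139 (y) mm outside, 77 x 131 mm inside, walls 14 mm high, floor 4 mm above its underside. Origin: centre of its underside.
- block_holder: Fixed grey tray for the block, the smaller rectangular one: 58 (x) x 74 (y) mm outside, 50 x 66 mm inside, walls 14 mm high, floor 4 mm above its underside. Origin: centre of its underside.
- cradle: Fixed grey cradle for the spacer: two U-shaped saddles at y = +-45 mm (each 14 mm wide along y, 72 mm along x) joined by a 4 mm high strip 14 mm wide along y. The spacer lies along y in both saddles, its underside 8 mm above the cradle's underside, between uprights 60 mm apart (inside, along x) and 22 mm high. Origin: centre of its underside.
Mind the look-alikes: they are no part of the job. There is more than one size of the reel; the job needs the larger.

How it is judged:
By the outcome, as a careful person would: the job done as asked, in the order asked, and still so for the second after the job is handed in, with the robot touching nothing.
It also fails if it takes over 131 s, if anything falls off the work surface, if the arm or the gripper's body presses on something with over 40 N, if the wrist force passes 120 N, or if a joint passes its speed limit or range.

## Working session

There is one attempt and no reset: what is moved stays moved. The work goes in short steps, Python scripts to look and compute and a tool call to move; the robot and the scene stay as the last step left them, time stands still between calls to the robot, and variables do not carry over. Pictures are saved under pics/ and viewed, at most 14 in all, crops included, and the job is handed in when it is done.

Besides the shell and the picture viewer there is one more tool, called after "Emit:" as name(argument=value, ...), one argument or row to a line, values as JSON. carry_out: Moves the arm, as the interface text tells. Its arguments: {"type":"object","properties":{"series":{"type":"string"},"jaw":{"type":"number"},"grip_force":{"type":"number"}},"required":["series"]}

```bash
ls; mkdir -p pics
python3 - <<'E'
from workcell import bot, eyes, spot_in
import cv2, numpy as np
for n in ("top","side"):
    p,d=eyes.read_camera(n); cv2.imwrite(f"pics/{n}0.png",p); np.save(f"{n}0.npy",d)
    c=eyes.get_calibration(n); print(n,np.round(c["K"],1).tolist(),np.round(c["position"],3),np.round(c["rotation"],3).tolist())
    for t in ("jig","spacer","case","reel","block","reel_holder","case_tray","block_holder","cradle"):
        print(t,[(np.round(r["rect"]).astype(int).tolist(),round(r["score"],2)) for r in spot_in(n,t)][:4])
print(bot.read_state())
E
```

```text
pics
top [[384.1, 0.0, 327.9], [0.0, 384.1, 198.2], [0.0, 0.0, 1.0]] [0.295 0.139 0.973] [-2.147, 2.084, -0.218]
jig [([396, 181, 68, 58], 0.71)]
spacer [([409, 164, 24, 26], 0.46), ([372, 177, 6, 11], 0.42)]
case [([400, 174, 53, 32], 0.76)]
reel [([411, 165, 28, 27], 0.62), ([434, 234, 19, 14], 0.52)]
block [([332, 227, 22, 22], 0.83)]
reel_holder []
case_tray [([311, 172, 53, 31], 0.85)]
block_holder [([238, 233, 24, 29], 0.95)]
cradle [([242, 171, 42, 35], 0.98)]
side [[457.8, 0.0, 316.2], [0.0, 457.8, 194.1], [0.0, 0.0, 1.0]] [ 0.234 -0.663  0.472] [-1.999, 0.261, -0.195]
jig [([394, 268, 112, 71], 0.69)]
spacer [([395, 262, 67, 31], 0.9)]
case [([396, 246, 67, 59], 0.86)]
reel [([401, 220, 34, 45], 0.74), ([330, 300, 24, 32], 0.69)]
block [([299, 217, 18, 44], 0.62)]
reel_holder [([277, 205, 22, 16], 0.6)]
case_tray [([352, 214, 51, 39], 0.69)]
block_holder [([268, 184, 26, 18], 0.89), ([278, 204, 26, 18], 0.57)]
cradle [([330, 181, 40, 27], 0.66)]
{'time': 1.0, 'q': array([ 1.27310969e+00,  2.63872812e-01,  1.60399712e+00,  1.47350700e-05,
        1.27370222e+00, -3.68940000e-02]), 'joint_vel': array([ 0.0006151 , -0.00034792, -0.00174022, -0.00021549, -0.00276631,
       -0.00194012]), 'joint_torque': array([-9.55337455e-04, -5.15080690e+01, -3.67734039e+01, -1.53809301e-04,
        9.00159921e-04, -2.76178653e-06]), 'tool_pos': array([0.17403851, 0.65217341, 0.24529962]), 'tcp_rot': array([-4.08497562e-01, -3.11491064e+00, -3.54429137e-05]), 'wrist_force': array([-0.2536449 , -0.0700697 , -0.02762237]), 'torque': array([ 0.01889333, -0.03960234, -0.01638546]), 'grip_force': 0.0, 'width': 0.9991627533845638}
```

Run:
```python
import cv2
p=cv2.imread("pics/top0.png"); cv2.imwrite("pics/top0b.png",cv2.resize(p[120:290,200:470],(800,504),interpolation=cv2.INTER_CUBIC))
p=cv2.imread("pics/side0.png"); cv2.imwrite("pics/side0b.png",cv2.resize(p[150:330,230:470],(800,600),interpolation=cv2.INTER_CUBIC))
```

```text
(no output)
```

View pics/top0.png

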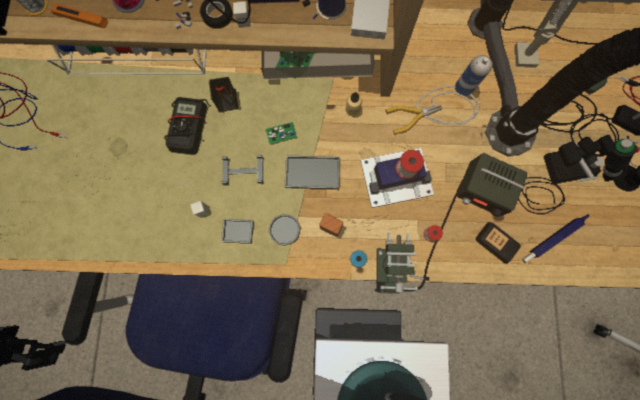

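View pics/top0b.png

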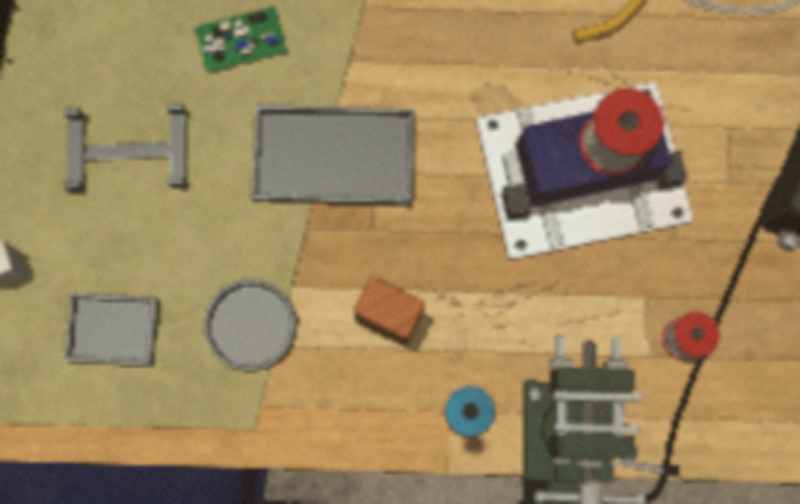

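View pics/side0b.png

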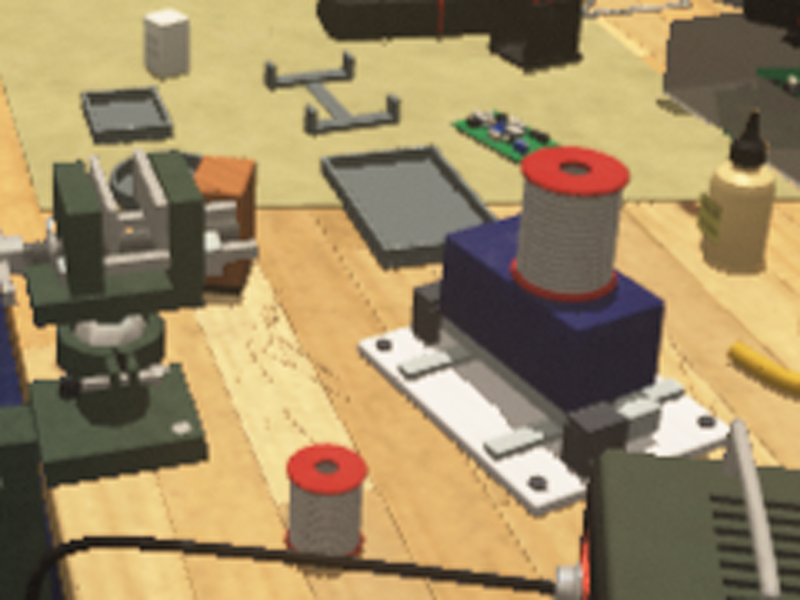

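```bash
cat > h.py <<'E'
import cv2, numpy as np
from scipy.spatial.transform import Rotation as R
from workcell import bot, eyes, spot_in
def cloud(n,p=None,d=None):
    if p is None: p,d=eyes.read_camera(n)
    c=eyes.get_calibration(n); K=np.array(c["K"]); v,u=np.mgrid[:400,:640]
    rot=np.array(c["rotation"]); M=rot if rot.shape==(3,3) else R.from_rotvec(rot).as_matrix()
    P=np.stack([(u-K[0,2])*d/K[0,0],(v-K[1,2])*d/K[1,1],d],-1)@M.T+c["position"]
    P[d==0]=np.nan
    return p,P
def fit(pts):
    (c,s,a)=cv2.minAreaRect((pts[:,:2]*1000).astype(np.float32)); 
    if s[0]>s[1]: s=s[::-1]; a-=90
    # a: direction of short side (x axis of things), deg
    a=(a+90)%180-90
    return np.round(c,1),np.round(s,1),round(a,1),len(pts)
def sel(p,P,box,zr,col=None):
    r=np.zeros(p.shape[:2],bool); x,y,w,h=box; r[y-h//2:y+h//2+1,x-w//2:x+w//2+1]=1
    hsv=cv2.cvtColor(p,cv2.COLOR_BGR2HSV)
    m=r&(P[...,2]>zr[0])&(P[...,2]<zr[1])
    if col=="red": m&=((hsv[...,0]<8)|(hsv[...,0]>172))&(hsv[...,1]>140)
    if col=="blue": m&=(abs(hsv[...,0].astype(int)-118)<15)&(hsv[...,1]>80)
    if col=="grey": m&=(hsv[...,1]<45)
    m=m.astype(np.uint8); n,l,s,_=cv2.connectedComponentsWithStats(m)
    if n<2: return np.zeros((0,3))
    return P[l==1+np.argmax(s[1:,4])]
E
python3 - <<'E'
from h import *
for n in ("top","side"):
    p,P=cloud(n,cv2.imread(f"pics/{n}0.png"),np.load(f"{n}0.npy"))
    if n=="top":
        B=dict(jig=((396,178,90,75),(.002,.02),"grey"),case=((400,174,70,50),(.07,.09),"blue"),reel=((411,163,36,34),(.13,.155),"red"),small=((433,233,26,24),(.02,.08),"red"),
         block=((332,226,34,32),(.06,.08),None),reel_holder=((285,229,40,40),(-.01,.03),"grey"),case_tray=((312,172,64,42),(-.01,.03),"grey"),
         block_holder=((238,231,40,34),(-.01,.03),"grey"),cradle=((243,170,54,40),(-.01,.04),"grey"))
    else:
        B=dict(case=((396,246,75,65),(.07,.09),"blue"),reel=((401,200,40,30),(.13,.155),"red"),block=((298,204,30,24),(.06,.08),None),
          jig=((394,268,124,85),(.002,.02),"grey"),case_tray=((352,214,60,44),(-.01,.03),"grey"),block_holder=((268,184,34,24),(-.01,.03),"grey"),cradle=((330,178,50,34),(.006,.04),"grey"))
    for k,(b,z,c) in B.items():
        q=sel(p,P,b,z,c)
        print(n,k,*(fit(q) if len(q) else ()), "z %.1f"%(1000*np.median(q[:,2])) if len(q) else "", np.round(q[:,:2].mean(0)*1000,1) if len(q) else "")
    b=P[150:160,340:350] if n=="top" else P[255:262,300:315]
    print("bench",np.nanmedian(b,(0,1)))
# raw cube shape check: depth > big objs near the way
p,P=cloud("top",cv2.imread("pics/top0.png"),np.load("top0.npy"))
for nm,(u,v) in dict(vise=(397,250),bottle=(354,100),station=(492,182),shelf=(316,65),top=(380,20),cable=(425,270),white=(198,208),bcyl=(358,258)).items():
    print(nm,np.round(P[v,u],3), np.round(np.nanmax(P[v-25:v+26,u-25:u+26,2]),3))
E
```

```text
top jig [557.1 -37. ] [129.4 163.4] 13.5 1312 z 7.9 [535.2 -27.4]
top case [544.7   6.8] [21.4 53.7] -58.3 99 z 79.4 [546.9   7.2]
top reel [558.5 -47.6] [50.8 51.4] 64.1 364 z 141.5 [558.7 -47.3]
top small [ 410.2 -123.1] [34.2 35.1] -70.8 155 z 42.6 [ 410.  -122.9]
top block [420.4 131. ] [33.8 49.1] -24.4 301 z 69.4 [420. 131.]
top reel_holder [410.1 247.1] [73.7 73.8] 85.3 699 z 3.0 [411.5 247.8]
top case_tray [562.7 182.5] [ 84.8 135.2] 1.2 1607 z 4.1 [563.9 182.3]
top block_holder [403.5 364.3] [56.6 72.1] -1.6 652 z 4.5 [404.  365.7]
top cradle [561.1 363.5] [ 70.2 101.9] 4.8 385 z 6.8 [562.7 362.8]
bench [ 6.15612776e-01  9.86921951e-02 -3.01854919e-04]
side case [534.6  -5.1] [33.8 69.9] -23.3 204 z 80.7 [539.1  -5.2]
side reel [560.5 -48.8] [50.8 53.6] -45.8 344 z 142.8 [560.8 -49.1]
side block [424.3 128. ] [32.6 49. ] -23.9 223 z 70.1 [425.2 124.8]
side jig [521.4 -46.7] [ 52.6 166.9] 13.5 1580 z 9.0 [519.5 -53.7]
side case_tray [565.4 182.8] [ 84.4 141.7] -0.1 898 z 4.9 [566.8 190.5]
side block_holder [406.2 364.9] [56.1 76.3] -1.5 222 z 4.7 [407.7 372.5]
side cradle [567.1 323.5] [23.5 62.5] -86.8 57 z 8.5 [568.2 318.6]
bench [0.42146334 0.03358074 0.00042924]
vise [ 0.357 -0.012  0.149] 0.153
bottle [0.734 0.081 0.078] 0.1
station [ 0.53  -0.252  0.084] 0.116
shelf [0.872 0.183 0.003] 0.229Traceback (most recent call last):
  File "<stdin>", line 19, in <module>
    res = np.fmax.reduce(a, axis=axis, out=out, **kwargs)
ValueError: zero-size array to reduction operation fmax which has no identity
```

Candidates for the reel are the large red one on the case at top px (411,163), 51 mm across; a small red one at (434,234), 35 mm; and a blue one at (358,258). By the description it is the large one on the stack. For the block, the orange one is at (332,226) and a white cube is at (198,208). The jig's +x points away from the robot, because the brackets are on the near side.

Run:
```python
from h import *
p=cv2.imread("pics/top0.png"); P=cloud("top",p,np.load("top0.npy"))[1]
a=cv2.resize(p[140:250,350:450],(545,600),interpolation=cv2.INTER_CUBIC); cv2.imwrite("pics/crop1.png",a)
# high rims, by z
for k,(b,z) in dict(cradle=((243,170,60,44),(.012,.035)),case_tray=((312,172,70,46),(.009,.03)),block_holder=((238,231,40,36),(.009,.03)),reel_holder=((285,229,42,42),(.009,.03))).items():
    x,y,w,h=b; q=P[y-h//2:y+h//2+1,x-w//2:x+w//2+1].reshape(-1,3); q=q[(q[:,2]>z[0])&(q[:,2]<z[1])]; print(k,fit(q))
q=P[150:192,215:270].reshape(-1,3); q=q[(q[:,2]>.006)&(q[:,2]<.035)]; print(fit(q))
for s in (q[q[:,1]>.363],q[q[:,1]<=.363]): print(fit(s))
```

```text
cradle (array([561.2, 364.8]), array([ 71.6, 103.5]), 4.4, 72)
case_tray (array([562.2, 183.6]), array([ 86.1, 137.7]), 0.9, 299)
block_holder (array([403.3, 366. ]), array([58.2, 75.2]), -1.1, 181)
reel_holder (array([410.6, 247.5]), array([75.6, 75.8]), 47.1, 150)
(array([562.2, 359.5]), array([106.3, 114.6]), 4.0, 321)
(array([563.3, 392.7]), array([ 53.4, 102.3]), 89.4, 161)
(array([564.3, 333.3]), array([ 58.4, 107.8]), -87.9, 160)
```

View pics/crop1.png

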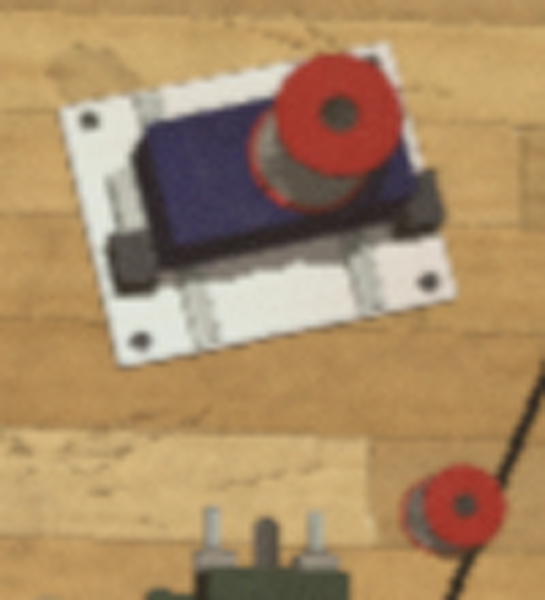

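Emit:
carry_out(
  series="0.024 -0.0437 0 -3.85; 0.024 -0.0437 0 -3.85; 0.024 -0.0437 0 -3.85; 0.024 -0.0437 0 -3.85; 0.024 -0.0437 0 -3.85; 0.024 -0.0437 0 -3.85; 0.024 -0.0437 0 -3.85; 0.024 -0.0437 0 -3.85; 0.024 -0.0437 0 -3.85; 0.024 -0.0437 0 -3.85; 0.024 -0.0437 0 -3.85; 0.024 -0.0437 0 -3.85; 0.024 -0.0437 0 -3.85; 0.024 -0.0437 0 -3.85; 0.024 -0.0437 0 -3.85; 0.024 -0.0437 0 -3.85; 0 0 0 0; 0 0 0 0",
  jaw=1,
  grip_force=50,
)

```text
time: 3.25
tool_pos: [0.5577, -0.0468, 0.2451]
tcp_rot: [-1.946, -2.465, -0.0]
wrist_force: [0.4, 0.4, 0.4]
width: 1.003
grip_force: 0.0
```

The crop confirms it: the large red reel at crop px (338,113) is on the navy case, and the small one at (465,505) sits alone on the bench.

Emit:
carry_out(
  series="0.0015 -0.001 -0.03 0; 0 0 -0.03 0; 0 0 -0.03 0; 0 0 -0.022 0; 0 0 0 0; 0 0 0 0",
)

```text
time: 4.0
tool_pos: [0.5599, -0.0472, 0.1344]
tcp_rot: [1.944, 2.467, 0.001]
wrist_force: [-0.4, -0.6, -0.1]
width: 0.998
grip_force: 0.0
```

Emit:
carry_out(
  series="0 0 0 0; 0 0 0 0; 0 0 0 0; 0 0 0 0; 0 0 0 0; 0 0 0 0; 0 0 0 0",
  jaw=-1,
  grip_force=50,
)

```text
time: 4.88
tool_pos: [0.5606, -0.048, 0.135]
tcp_rot: [1.945, 2.465, 0.002]
wrist_force: [-0.7, 1.1, 6.1]
width: 0.613
grip_force: 52.9
```

Emit:
carry_out(
  series="0 0 0.01 0; 0 0 0.02 0; 0 0 0.025 0; 0 0 0.025 0; 0 0 0.02 0; -0.0149 0.0295 0 0; -0.0149 0.0295 0 0; -0.0149 0.0295 0 0; -0.0149 0.0295 0 0; -0.0149 0.0295 0 0; -0.0149 0.0295 0 0; -0.0149 0.0295 0 0; -0.0149 0.0295 0 0; -0.0149 0.0295 0 0; -0.0149 0.0295 0 0; 0 0 0 0; 0 0 0 0; 0 0 0 0",
)

```text
time: 7.12
tool_pos: [0.4108, 0.2462, 0.2331]
tcp_rot: [1.947, 2.465, -0.001]
wrist_force: [0.7, -0.2, -4.5]
width: 0.617
grip_force: 53.7
```

Run:
```python
from h import *
p,P=cloud("top"); cv2.imwrite("pics/top1.png",p)
ps,Ps=cloud("side"); cv2.imwrite("pics/side1.png",ps)
for nm,pp,PP,b in (("t",p,P,(400,174,70,50)),("s",ps,Ps,(396,246,80,70))):
    print(nm,"case",fit(sel(pp,PP,b,(.07,.09),"blue")))
print("side reel",fit(sel(ps,Ps,(300,170,180,120),(.1,.22),"red")))
print(bot.read_state()["tool_pos"],bot.read_state()["wrist_force"])
```

```text
t case (array([552.4, -18.5]), array([50. , 71.4]), 12.7, 250)
s case (array([559.8, -36.8]), array([ 57.3, 110.5]), 14.0, 1012)
side reel (array([391.6, 238. ]), array([ 6.4, 26.8]), 30.1, 10)
[0.41083678 0.24624553 0.23317681] [-0.06565368 -0.83421933 -4.56919797]
```

Emit:
carry_out(
  series="0.0005 0.0008 -0.03 0; 0 0 -0.03 0; 0 0 -0.03 0; 0 0 -0.03 0; 0 0 -0.025 0; 0 0 -0.015 0; 0 0 -0.007 0; 0 0 -0.003 0; 0 0 -0.002 0; 0 0 0 0; 0 0 0 0",
)

```text
time: 8.6
tool_pos: [0.4114, 0.248, 0.0618]
tcp_rot: [1.946, 2.466, 0.001]
wrist_force: [-0.5, 0.7, -4.1]
width: 0.61
grip_force: 53.7
```

Emit:
carry_out(
  series="0 -0.0005 -0.0015 0; 0 0 -0.001 0; 0 0 -0.001 0; 0 0 0 0; 0 0 0 0",
)

```text
time: 9.22
tool_pos: [0.411, 0.2473, 0.058]
tcp_rot: [-1.946, -2.466, 0.0]
wrist_force: [-1.0, -0.4, -0.9]
width: 0.612
grip_force: 54.3
```

Emit:
carry_out(
  series="0 0 -0.001 0; 0 0 0 0; 0 0 0 0",
)

```text
time: 9.6
tool_pos: [0.411, 0.2473, 0.058]
tcp_rot: [-1.946, -2.466, 0.001]
wrist_force: [-4.1, -2.1, 8.6]
width: 0.61
grip_force: 55.2
```

Emit:
carry_out(
  series="0 0 0.0005 0; 0 0 0 0; 0 0 0 0; 0 0 0 0; 0 0 0.02 0; 0 0 0.03 0; 0 0 0.04 0; 0 0 0.045 0; 0.0147 -0.0284 0 0; 0.0147 -0.0284 0 0; 0.0147 -0.0284 0 0; 0.0147 -0.0284 0 0; 0.0147 -0.0284 0 0; 0.0147 -0.0284 0 0; 0.0147 -0.0284 0 0; 0.0147 -0.0284 0 0; 0.0147 -0.0284 0 0; 0.0147 -0.0284 0 0; 0 0 0 0; 0 0 0 0",
  jaw=1,
)

```text
time: 12.1
tool_pos: [0.5576, -0.0364, 0.1919]
tcp_rot: [-1.946, -2.465, 0.0]
wrist_force: [0.1, 0.7, 0.5]
width: 1.003
grip_force: 0.0
```

Run:
```python
from h import *
p,P=cloud("top"); cv2.imwrite("pics/top2.png",p)
print("reel",fit(sel(p,P,(285,225,50,50),(.05,.08),"red")))
q=P[205:252,262:310].reshape(-1,3); q=q[(q[:,2]>.009)&(q[:,2]<.03)]; print(fit(q))
```

```text
reel (array([409.4, 247.2]), array([48.4, 52.1]), -42.9, 346)
(array([410.7, 247.4]), array([75.8, 76.1]), -42.5, 171)
```

Emit:
carry_out(
  series="0.001 0 -0.03 0.3; 0 0 -0.03 0; 0 0 -0.03 0; 0 0 -0.025 0; 0 0 -0.015 0; 0 0 0 0; 0 0 0 0",
)

```text
time: 13.02
tool_pos: [0.5599, -0.0366, 0.0633]
tcp_rot: [1.938, 2.471, 0.001]
wrist_force: [0.6, -0.7, 0.2]
width: 1.004
grip_force: 0.0
```

Emit:
carry_out(
  series="0 0 0 0; 0 0 0 0; 0 0 0 0; 0 0 0 0; 0 0 0 0; 0 0 0 0",
  jaw=-1,
  grip_force=50,
)

```text
time: 13.78
tool_pos: [0.56, -0.037, 0.0638]
tcp_rot: [1.938, 2.47, 0.002]
wrist_force: [-0.9, -0.5, 6.3]
width: 0.693
grip_force: 55.5
```

Emit:
carry_out(
  series="0 0 0.01 0; 0 0 0.02 0; 0 0 0.025 0; 0 0 0.025 0; 0.0004 0.022 0 -1.3; 0.0004 0.022 0 -1.3; 0.0004 0.022 0 -1.3; 0.0004 0.022 0 -1.3; 0.0004 0.022 0 -1.3; 0.0004 0.022 0 -1.3; 0.0004 0.022 0 -1.3; 0.0004 0.022 0 -1.3; 0.0004 0.022 0 -1.3; 0.0004 0.022 0 -1.3; 0 0 0 0; 0 0 0 0; 0 0 0 0",
)

```text
time: 15.9
tool_pos: [0.5628, 0.1825, 0.1421]
tcp_rot: [-2.207, -2.235, 0.001]
wrist_force: [0.9, -0.1, -2.6]
width: 0.691
grip_force: 54.6
```

Run:
```python
from h import *
p,P=cloud("side"); cv2.imwrite("pics/side3.png",p)
s=sel(p,P,(340,190,140,120),(.115,.16),"blue");print(fit(s),np.median(s[:,2])); print(bot.read_state()["tool_pos"],bot.read_state()["tcp_rot"])
pt,Pt=cloud("top"); cv2.imwrite("pics/top3.png",pt)
print("jig",fit(sel(pt,Pt,(396,178,90,75),(.002,.022),"grey")))
m=(Pt[...,2]>.024)&(Pt[...,2]<.034); q=Pt[150:210,355:440][m[150:210,355:440]]; print("spacer",fit(q),q.mean(0))
m=(Pt[...,2]>.0345)&(Pt[...,2]<.045); q=Pt[150:210,355:440][m[150:210,355:440]]; print("brackets",fit(q),q.mean(0))
cv2.imwrite("pics/jig3.png",cv2.resize(pt[140:215,350:450],(800,600),interpolation=cv2.INTER_CUBIC))
```

```text
(array([573.1, 217.6]), array([37.4, 42.6]), 75.5, 85) 0.15890308883012738
[0.56292598 0.18250789 0.14217831] [-2.20747557e+00 -2.23524960e+00  6.89262122e-04]
jig (array([520.8, -68.4]), array([ 44.2, 120.6]), 13.4, 741)
spacer (array([560.5, -58.3]), array([ 53.9, 115.9]), 6.9, 670) [ 0.55975062 -0.05444632  0.02956708]
brackets (array([ 553.5, -108.1]), array([17.5, 24.8]), -75.7, 60) [ 0.55297433 -0.10817717  0.0369331 ]
```

View pics/jig3.png

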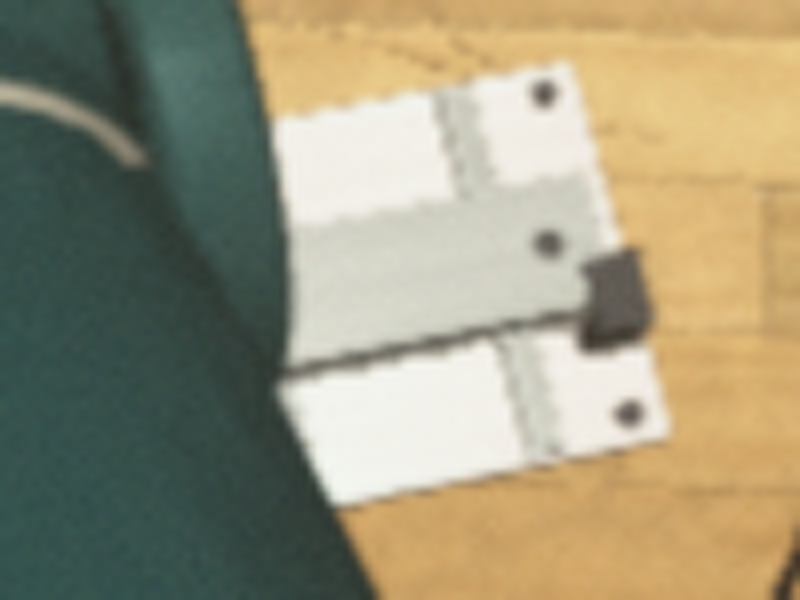

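The spacer still sits in the jig, with its near edge under the right bracket at crop px (615,300). The arm hides the left part. Lowering the case.

Emit:
carry_out(
  series="0.0008 0 -0.025 0; 0 0 -0.025 0; 0 0 -0.025 0; 0 0 -0.015 0; 0 0 -0.007 0; 0 0 -0.003 0; 0 0 -0.0015 0; 0 0 0 0; 0 0 0 0",
)

```text
time: 17.12
tool_pos: [0.5642, 0.1834, 0.0414]
tcp_rot: [2.206, 2.236, 0.001]
wrist_force: [0.2, -0.7, -3.6]
width: 0.689
grip_force: 54.5
```

Emit:
carry_out(
  series="0 -0.0005 -0.0015 0; 0 0 -0.001 0; 0 0 -0.001 0; 0 0 0 0; 0 0 0 0",
)

```text
time: 17.75
tool_pos: [0.5638, 0.1828, 0.0378]
tcp_rot: [-2.207, -2.236, 0.0]
wrist_force: [-3.6, -0.5, 5.9]
width: 0.694
grip_force: 55.4
```

Emit:
carry_out(
  series="0 0 0.0005 0; 0 0 0 0; 0 0 0 0; 0 0 0 0; 0 0 0.02 0; 0 0 0.03 0; 0 0 0.03 0; 0 0 0.03 0; -0.0142 -0.0053 0 -2.5; -0.0142 -0.0053 0 -2.5; -0.0142 -0.0053 0 -2.5; -0.0142 -0.0053 0 -2.5; -0.0142 -0.0053 0 -2.5; -0.0142 -0.0053 0 -2.5; -0.0142 -0.0053 0 -2.5; -0.0142 -0.0053 0 -2.5; -0.0142 -0.0053 0 -2.5; -0.0142 -0.0053 0 -2.5; 0 0 0 0; 0 0 0 0",
  jaw=1,
)

```text
time: 20.25
tool_pos: [0.4228, 0.13, 0.1488]
tcp_rot: [2.637, 1.706, 0.003]
wrist_force: [-0.0, -0.1, 0.8]
width: 0.998
grip_force: 0.0
```

Run:
```python
from h import *
for n,b,rb in (("top",(312,170,64,46),(312,172,70,46)),("side",(350,205,80,70),(352,214,66,52))):
    p,P=cloud(n); cv2.imwrite(f"pics/{n}4.png",p)
    s=sel(p,P,b,(.045,.065),"blue");print(n,"case",fit(s) if len(s) else "")
    x,y,w,h=rb; q=P[y-h//2:y+h//2+1,x-w//2:x+w//2+1].reshape(-1,3); q=q[(q[:,2]>.009)&(q[:,2]<.018)]; print(" tray rim",fit(q))
```

```text
top case 
 tray rim (array([560.6, 224.8]), array([38.3, 92.5]), -76.7, 12)
side case (array([563.4, 182.4]), array([ 55.2, 111.4]), 0.9, 533)
 tray rim (array([583.7, 197.7]), array([152.1, 194.9]), -14.5, 458)
```

Emit:
carry_out(
  series="-0.0005 0 -0.025 0; 0 0 -0.025 0; 0 0 -0.025 0; 0 0 -0.024 0; 0 0 0 0; 0 0 0 0",
)

```text
time: 21.1
tool_pos: [0.4222, 0.13, 0.0494]
tcp_rot: [2.638, 1.706, 0.001]
wrist_force: [0.9, 0.4, 0.6]
width: 1.001
grip_force: 0.0
```

Emit:
carry_out(
  series="0 0 0 0; 0 0 0 0; 0 0 0 0; 0 0 0 0; 0 0 0 0; 0 0 0 0; 0 0 0 0; 0 0 0 0",
  jaw=-1,
  grip_force=60,
)

```text
time: 22.1
tool_pos: [0.422, 0.1299, 0.0495]
tcp_rot: [2.638, 1.705, 0.002]
wrist_force: [-1.1, -0.1, 6.7]
width: 0.387
grip_force: 60.5
```

Emit:
carry_out(
  series="0 0 0.02 0; 0 0 0.03 0; 0 0 0.03 0; 0.006 -0.0129 0 2.69; 0.006 -0.0129 0 2.69; 0.006 -0.0129 0 2.69; 0.006 -0.0129 0 2.69; 0.006 -0.0129 0 2.69; 0.006 -0.0129 0 2.69; 0.006 -0.0129 0 2.69; 0.006 -0.0129 0 2.69; 0.006 -0.0129 0 2.69; 0.006 -0.0129 0 2.69; 0.006 -0.0129 0 2.69; 0.006 -0.0129 0 2.69; 0.006 -0.0129 0 2.69; 0.006 -0.0129 0 2.69; 0 0 0 0; 0 0 0 0",
)

```text
time: 24.48
tool_pos: [0.5046, -0.0505, 0.1282]
tcp_rot: [-1.947, -2.464, 0.001]
wrist_force: [0.5, 1.1, -1.4]
width: 0.391
grip_force: 59.9
```

Run:
```python
from h import *
p,P=cloud("side"); cv2.imwrite("pics/side5.png",p)
for z in ((.0245,.034),(.034,.042)):
    m=(P[...,2]>z[0])&(P[...,2]<z[1]); q=P[220:310,330:460][m[220:310,330:460]]; print(z,fit(q),q.mean(0))
print(bot.read_state()["tool_pos"],bot.read_state()["tcp_rot"])
cv2.imwrite("pics/side5b.png",cv2.resize(p[170:320,290:490],(800,600),interpolation=cv2.INTER_CUBIC))
t,_=cloud("top"); cv2.imwrite("pics/top5.png",t)
```

```text
(0.0245, 0.034) (array([581.8, -36.7]), array([154.8, 370. ]), -80.2, 1141) [ 0.55563831 -0.05466331  0.03011273]
(0.034, 0.042) (array([469.1, -71.9]), array([155.9, 158.7]), -67.9, 181) [ 0.52602347 -0.09927118  0.03734231]
[ 0.5046994  -0.05036883  0.1283283 ] [-1.94661023e+00 -2.46445327e+00  6.10323216e-04]
```

View pics/side5b.png

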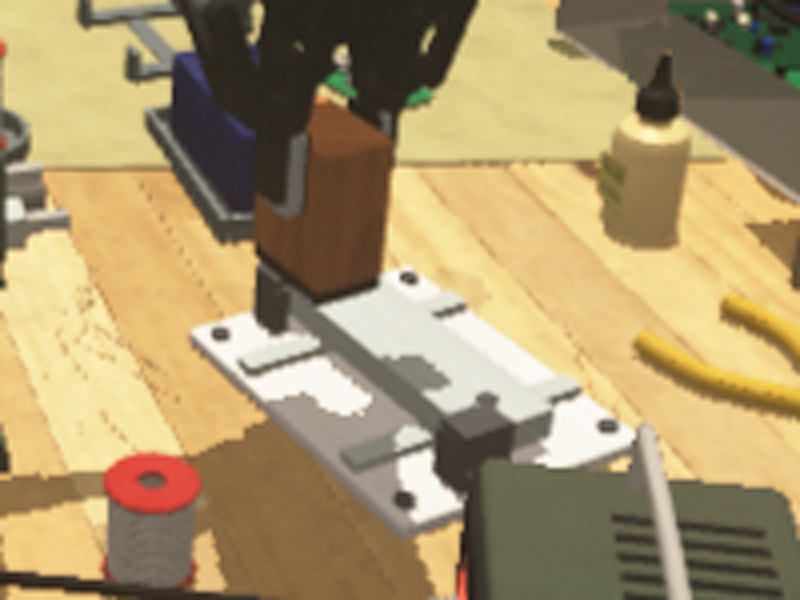

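The block hangs upright in the fingers at crop px (325,200), above the gap behind the spacer. The spacer lies on the runners at (420,370), with its corners under both brackets.

Emit:
carry_out(
  series="0 0 -0.02 0; 0 0 -0.02 0; 0 0 -0.015 0; 0 0 -0.007 0; 0 0 -0.003 0; 0 0 0 0; 0 0 0 0",
)

```text
time: 25.45
tool_pos: [0.506, -0.0509, 0.0645]
tcp_rot: [1.946, 2.465, 0.001]
wrist_force: [-0.6, -0.4, 0.4]
width: 0.387
grip_force: 60.0
```

Emit:
carry_out(
  series="0.0034 0.0008 -0.0005 0; 0.0034 0.0008 0 0; 0.0034 0.0008 0 0; 0.0029 0.0007 0 0; 0.0029 0.0007 0 0; 0.0029 0.0007 0 0; 0.0029 0.0007 0 0; 0.0029 0.0007 0 0",
)

```text
time: 26.45
tool_pos: [0.53, -0.0448, 0.0628]
tcp_rot: [-1.947, -2.465, -0.0]
wrist_force: [-1.3, -0.1, -3.1]
width: 0.387
grip_force: 60.1
```

Emit:
carry_out(
  series="0.0029 0.0007 0 0; 0.0029 0.0007 0 0; 0.0029 0.0007 0 0; 0.0029 0.0007 0 0; 0.0029 0.0007 0 0; 0.0029 0.0007 0 0; 0.0025 0.0006 0 0; 0.0015 0.0003 0 0; 0 0 0 0; 0 0 0 0",
)

```text
time: 27.7
tool_pos: [0.5517, -0.0398, 0.0634]
tcp_rot: [1.947, 2.465, 0.001]
wrist_force: [-0.3, -0.3, -2.4]
width: 0.387
grip_force: 60.0
```

Run:
```python
from h import *
p,P=cloud("side"); cv2.imwrite("pics/side6.png",p)
cv2.imwrite("pics/side6b.png",cv2.resize(p[210:310,330:463],(800,600),interpolation=cv2.INTER_CUBIC))
m=(P[...,2]>.0265)&(P[...,2]<.0335); m=m.astype(np.uint8); m[:220]=0;m[310:]=0;m[:,:335]=0;m[:,450:]=0
n,l,s,_=cv2.connectedComponentsWithStats(m); i=1+np.argmax(s[1:,4]); print(fit(P[l==i]))
```

```text
(array([579.2, -57.1]), array([80.3, 95.6]), 13.0, 738)
```

View pics/side6b.png

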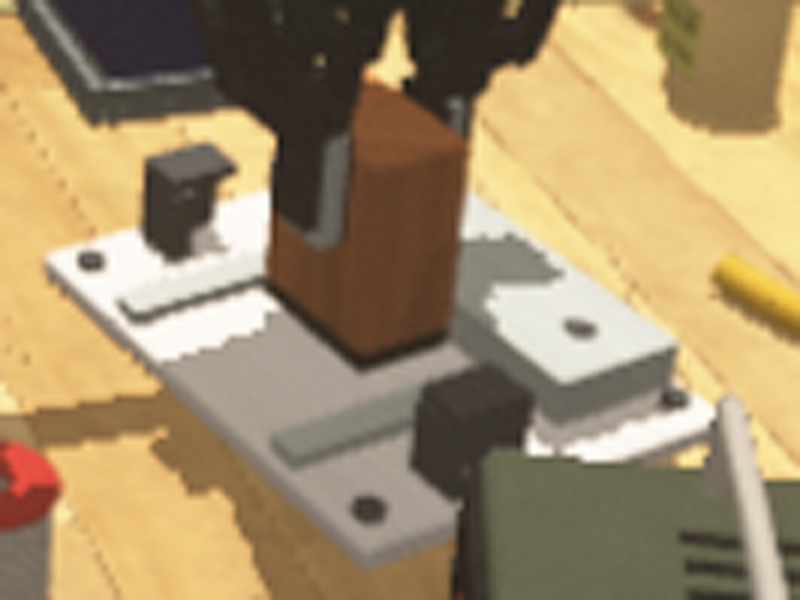

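The spacer is pushed about 32 mm and lies clear of both lips: its near corner is at crop px (560,385), well beyond the right bracket at (475,400).

Emit:
carry_out(
  series="-0.0049 -0.0012 0 0; -0.0049 -0.0012 0 0; 0 0 0.02 0; 0 0 0.03 0; 0 0 0.032 0; -0.0098 0.0291 0 -1.06; -0.0098 0.0291 0 -1.06; -0.0098 0.0291 0 -1.06; -0.0098 0.0291 0 -1.06; -0.0098 0.0291 0 -1.06; -0.0098 0.0291 0 -1.06; -0.0098 0.0291 0 -1.06; -0.0098 0.0291 0 -1.06; -0.0098 0.0291 0 -1.06; -0.0098 0.0291 0 -1.06; -0.0098 0.0291 0 -1.06; -0.0098 0.0291 0 -1.06; -0.0098 0.0291 0 -1.06; -0.0098 0.0291 0 -1.06",
)

```text
time: 30.12
tool_pos: [0.4041, 0.366, 0.1456]
tcp_rot: [2.25, 2.193, 0.002]
wrist_force: [0.6, 0.6, -2.1]
width: 0.386
grip_force: 60.0
```

Emit:
carry_out(
  series="0 0 0 0; 0 0 0 0; 0 0 0 0",
)

```text
time: 30.5
tool_pos: [0.4047, 0.3643, 0.1452]
tcp_rot: [2.25, 2.193, -0.0]
wrist_force: [1.1, 0.2, -1.6]
width: 0.388
grip_force: 60.0
```

Run:
```python
from h import *
for n,box,cb in (("top",(350,140,450,215),(312,170,64,46)),("side",(335,215,460,310),(350,205,80,70))):
    p,P=cloud(n); cv2.imwrite(f"pics/{n}7.png",p)
    m=np.zeros((400,640),np.uint8); x0,y0,x1,y1=box; m[y0:y1,x0:x1]=((P[...,2]>.0255)&(P[...,2]<.0335))[y0:y1,x0:x1]
    c,l,s,_=cv2.connectedComponentsWithStats(m); i=1+np.argmax(s[1:,4]); print(n,"spacer",fit(P[l==i]))
    print("case",fit(sel(p,P,cb,(.045,.065),"blue")))
    print("jig",fit(sel(p,P,((x0+x1)//2,(y0+y1)//2,x1-x0,y1-y0),(.002,.02),"grey")))
    s=P[150:230,230:300] if n=="side" else P[200:260,215:265]
    q=s.reshape(-1,3)
    q=q[(q[:,2]>.009)&(q[:,2]<.02)&(abs(q[:,0]-.405)<.06)&(abs(q[:,1]-.365)<.06)]; print("holder",fit(q))
```

```text
top spacer (array([587.6, -29.9]), array([ 44.7, 140.1]), 13.6, 893)
case (array([560.2, 185. ]), array([ 52.6, 102.6]), 1.7, 439)
jig (array([556.8, -37.2]), array([129.7, 163.9]), 13.3, 1888)
holder (array([405.9, 335.7]), array([29.7, 64.9]), -68.1, 69)
side spacer (array([591.3, -31.3]), array([ 46.6, 141.4]), 13.2, 1163)
case (array([564.4, 183.1]), array([ 55. , 109.5]), 0.8, 519)
jig (array([537.1, -43.7]), array([ 85.1, 165.9]), 13.4, 2135)
holder (array([402.8, 365. ]), array([53.1, 81.6]), -9.0, 93)
```

Emit:
carry_out(
  series="0 0.0008 -0.025 0; 0 0 -0.025 0; 0 0 -0.02 0; 0 0 -0.01 0; 0 0 -0.005 0; 0 0 -0.002 0; 0 0 -0.001 0; 0 0 0 0; 0 0 0 0",
)

```text
time: 31.72
tool_pos: [0.4046, 0.3662, 0.0577]
tcp_rot: [2.249, 2.194, 0.001]
wrist_force: [0.4, 0.3, -0.8]
width: 0.385
grip_force: 60.0
```

Emit:
carry_out(
  series="0 0 -0.0015 0; 0 0 -0.001 0; 0 0 0 0; 0 0 0 0",
)

```text
time: 32.22
tool_pos: [0.4044, 0.366, 0.0547]
tcp_rot: [2.249, 2.194, -0.0]
wrist_force: [0.3, -0.8, -1.2]
width: 0.388
grip_force: 60.0
```

Emit:
carry_out(
  series="0 -0.0004 -0.001 0; 0 0 -0.0005 0; 0 0 0 0; 0 0 0 0",
)

```text
time: 32.72
tool_pos: [0.4045, 0.3656, 0.0536]
tcp_rot: [2.249, 2.194, 0.0]
wrist_force: [-0.9, -0.9, 2.4]
width: 0.386
grip_force: 60.5
```

Emit:
carry_out(
  series="0 0 0 0; 0 0 0 0; 0 0 0 0; 0 0 0.02 0; 0 0 0.035 0; 0 0 0.035 0; 0.0142 -0.0305 0 1.14; 0.0142 -0.0305 0 1.14; 0.0142 -0.0305 0 1.14; 0.0142 -0.0305 0 1.14; 0.0142 -0.0305 0 1.14; 0.0142 -0.0305 0 1.14; 0.0142 -0.0305 0 1.14; 0.0142 -0.0305 0 1.14; 0.0142 -0.0305 0 1.14; 0.0142 -0.0305 0 1.14; 0.0142 -0.0305 0 1.14; 0.0142 -0.0305 0 1.14; 0.0142 -0.0305 0 1.14; 0 0 0 0",
  jaw=1,
)

```text
time: 35.22
tool_pos: [0.59, -0.0329, 0.1433]
tcp_rot: [1.95, 2.462, 0.0]
wrist_force: [0.2, -0.1, 0.5]
width: 0.993
grip_force: 0.0
```

Run:
```python
from h import *
p,P=cloud("top"); cv2.imwrite("pics/top8.png",p)
def rim(b,z):
    x,y,w,h=b; q=P[y-h//2:y+h//2+1,x-w//2:x+w//2+1].reshape(-1,3); return fit(q[(q[:,2]>z[0])&(q[:,2]<z[1])])
print("block",rim((237,231,40,40),(.066,.082)),"holder",rim((238,231,40,36),(.009,.018)))
print("case",fit(sel(p,P,(312,170,64,46),(.045,.065),"blue")),"tray",rim((312,172,70,46),(.009,.018)))
print("cradle",rim((243,170,60,46),(.014,.03)),rim((243,170,60,46),(.016,.03)),fit(sel(p,P,(243,170,56,42),(-.01,.04),"grey")))
print(bot.read_state()["tool_pos"])
```

```text
block (array([402.5, 366.7]), array([33.5, 49.6]), 1.3, 309) holder (array([403.3, 365.7]), array([58.2, 73.9]), -1.8, 160)
case (array([560.3, 200.8]), array([52.8, 69.5]), 2.9, 325) tray (array([561.8, 183.7]), array([ 86.7, 137.5]), 1.4, 286)
cradle (array([560.5, 364.5]), array([ 71.6, 103.1]), 4.5, 63) (array([560.5, 364.5]), array([ 71.6, 103.1]), 4.5, 59) (array([561.1, 363.7]), array([ 69.8, 102.1]), 5.0, 383)
[ 0.5892412  -0.03169878  0.14312481]
```

Emit:
carry_out(
  series="0 0.0008 -0.03 0; 0 0 -0.03 0; 0 0 -0.025 0; 0 0 -0.018 0; 0 0 -0.01 0; 0 0 -0.003 0; 0 0 0 0; 0 0 0 0",
)

```text
time: 36.28
tool_pos: [0.5899, -0.0303, 0.0283]
tcp_rot: [1.946, 2.464, 0.002]
wrist_force: [0.2, -0.2, 0.4]
width: 0.997
grip_force: 0.0
```

Emit:
carry_out(
  series="0 0 0 0; 0 0 0 0; 0 0 0 0; 0 0 0 0; 0 0 0 0; 0 0 0 0; 0 0 0 0; 0 0 0 0",
  jaw=-1,
  grip_force=70,
)

```text
time: 37.28
tool_pos: [0.5898, -0.0302, 0.028]
tcp_rot: [1.946, 2.464, 0.001]
wrist_force: [0.7, -0.6, 4.9]
width: 0.497
grip_force: 73.2
```

Emit:
carry_out(
  series="0 0 0.005 0; 0 0 0.015 0; 0 0 0.03 0; 0 0 0.03 0; 0 0 0.02 0; -0.002 0.0281 0 -0.62; -0.002 0.0281 0 -0.62; -0.002 0.0281 0 -0.62; -0.002 0.0281 0 -0.62; -0.002 0.0281 0 -0.62; -0.002 0.0281 0 -0.62; -0.002 0.0281 0 -0.62; -0.002 0.0281 0 -0.62; -0.002 0.0281 0 -0.62; -0.002 0.0281 0 -0.62; -0.002 0.0281 0 -0.62; -0.002 0.0281 0 -0.62; -0.002 0.0281 0 -0.62; -0.002 0.0281 0 -0.62",
)

```text
time: 39.65
tool_pos: [0.5603, 0.3638, 0.1267]
tcp_rot: [-2.128, -2.31, 0.003]
wrist_force: [0.2, -0.2, -4.4]
width: 0.496
grip_force: 72.2
```

Emit:
carry_out(
  series="0 0 0 0; 0 0 0 0; 0 0 0 0; 0 0 0 0",
)

```text
time: 40.15
tool_pos: [0.5612, 0.3624, 0.1272]
tcp_rot: [2.129, 2.31, -0.001]
wrist_force: [-0.4, -0.5, -4.7]
width: 0.492
grip_force: 72.2
```

Run:
```python
from h import *
p,P=cloud("side"); cv2.imwrite("pics/side9.png",p)
cv2.imwrite("pics/side9b.png",cv2.resize(p[120:220,250:400],(800,533),interpolation=cv2.INTER_CUBIC))
q=P[120:230,250:400].reshape(-1,3); q=q[(abs(q[:,0]-.564)<.05)&(abs(q[:,1]-.364)<.08)&(q[:,2]>.014)&(q[:,2]<.03)]; print("cradle side",fit(q))
p,P=cloud("top"); cv2.imwrite("pics/top9.png",p)
print("case",fit(sel(p,P,(312,170,64,46),(.045,.065),"blue")))
```

```text
cradle side (array([564.7, 361.4]), array([ 72.9, 100.1]), 4.6, 54)
case (array([560.4, 183.6]), array([ 53.2, 104.8]), 1.8, 751)
```

View pics/side9b.png

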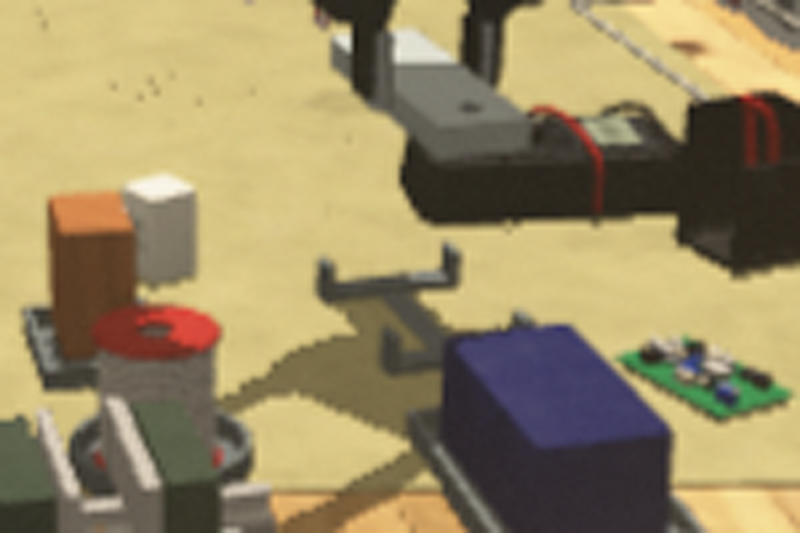

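The spacer hangs level above the cradle at crop px (450,100). The reel, case and block stand in their holders.

Emit:
carry_out(
  series="0.0011 0.0012 -0.02 0; 0 0 -0.025 0; 0 0 -0.025 0; 0 0 -0.015 0; 0 0 -0.008 0; 0 0 -0.004 0; 0 0 -0.002 0; 0 0 -0.001 0; 0 0 0 0; 0 0 0 0",
)

```text
time: 41.5
tool_pos: [0.5624, 0.3646, 0.0278]
tcp_rot: [2.128, 2.311, 0.001]
wrist_force: [-0.2, -0.4, -3.8]
width: 0.495
grip_force: 72.0
```

Emit:
carry_out(
  series="0 0 -0.0015 0; 0 0 -0.001 0; 0 0 0 0; 0 0 0 0",
)

```text
time: 42.0
tool_pos: [0.5621, 0.3645, 0.0247]
tcp_rot: [-2.128, -2.311, 0.0]
wrist_force: [-0.2, 0.2, -3.9]
width: 0.492
grip_force: 72.0
```

Emit:
carry_out(
  series="0 -0.0007 -0.001 0; 0 0 -0.001 0; 0 0 -0.0005 0; 0 0 0 0; 0 0 0 0",
)

```text
time: 42.62
tool_pos: [0.5622, 0.3638, 0.0223]
tcp_rot: [2.128, 2.311, 0.0]
wrist_force: [-0.0, 0.4, -4.5]
width: 0.497
grip_force: 72.2
```

Emit:
carry_out(
  series="0 0 -0.0007 0; 0 0 -0.0005 0; 0 0 0 0; 0 0 0 0",
)

```text
time: 43.12
tool_pos: [0.5623, 0.3638, 0.022]
tcp_rot: [2.128, 2.311, 0.0]
wrist_force: [-3.8, -2.9, 6.1]
width: 0.499
grip_force: 73.3
```

Emit:
carry_out(
  series="0 0 0.0004 0; 0 0 0 0; 0 0 0 0; 0 0 0 0; 0 0 0.02 0; 0 0 0.03 0; 0 0 0.04 0; 0 0 0.05 0; -0.03 0.03 0.02 1; -0.03 0.03 0.02 1; -0.03 0.03 0.02 1; -0.03 0.03 0 1; -0.03 0.03 0 1; -0.03 0.03 0 1; 0 0 0 0; 0 0 0 0; 0 0 0 0",
  jaw=1,
)

```text
time: 45.25
tool_pos: [0.3831, 0.5431, 0.222]
tcp_rot: [2.006, 2.418, 0.001]
wrist_force: [0.3, 0.1, -0.2]
width: 0.998
grip_force: 0.0
```

Run:
```python
from h import *
p,P=cloud("top"); cv2.imwrite("pics/top10.png",p)
cv2.imwrite("pics/top10b.png",cv2.resize(p[130:260,205:345],(646,600),interpolation=cv2.INTER_CUBIC))
q=P[145:195,210:275].reshape(-1,3); print("spacer",fit(q[(q[:,2]>.0225)&(q[:,2]<.03)]))
def rim(b,z):
    x,y,w,h=b; q=P[y-h//2:y+h//2+1,x-w//2:x+w//2+1].reshape(-1,3); return fit(q[(q[:,2]>z[0])&(q[:,2]<z[1])])
print("case",fit(sel(p,P,(312,170,64,46),(.045,.065),None)),rim((312,172,70,46),(.009,.018)))
p,P=cloud("side"); q=P[150:210,290:370].reshape(-1,3); q=q[(abs(q[:,0]-.564)<.06)&(abs(q[:,1]-.364)<.09)]; print("spacer side",fit(q[(q[:,2]>.0225)&(q[:,2]<.03)]))
```

```text
spacer (array([561. , 363.5]), array([ 69.3, 139.2]), 5.3, 692)
case (array([560.5, 184.7]), array([ 58.4, 112.5]), 1.3, 1049) (array([561.9, 183.6]), array([ 86.1, 138.7]), 0.3, 285)
spacer side (array([564.3, 363.2]), array([ 72. , 143.7]), 5.0, 362)
```

View pics/top10b.png

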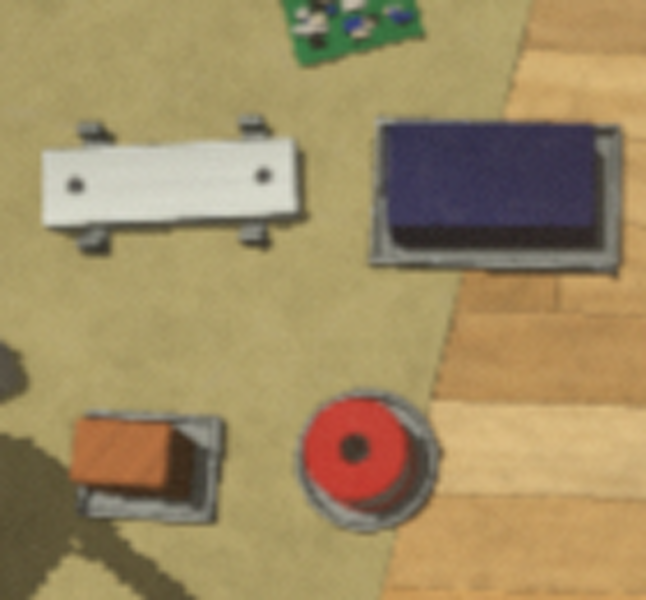

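All four parts sit centred in their holders to within about 1.5 mm: spacer at crop px (172,183), case at (495,185), block at (122,452) and reel at (355,450). The arm is clear, so I'm handing in.

```bash
python3 -c "
from workcell import bot
print(bot.finish_job())"
```

```text
the job is handed in; nothing more can be done
None
```

The job is handed in at about 45 s: the reel, case, block and spacer were each set down in their holders and measured about 1–2 mm off centre, and the spacer was knocked about 32 mm, clear of the lips, with the block before the fingers touched it.

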